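Start the induction hob under the moka pot

TASK

Start the hob under the coffee pot with your fingertips: press the red power key, then the yellow plus key, then the green start key, each on its own, lightly but well down, and let it spring back before the next. Do not press the blue clock key, and leave the pot, the glass, the mug and the teaspoon where they are.

Things in the scene. Friction and masses are not known exactly. Their poses are not given: they have to be found in the camera images.
- hotplate: portable induction hob standing fast on the worktop: a slab 340 (its x) x 300 (its y) x 45 mm high, black glass with a drawn ring at the back, a plain light grey control strip along the front edge. Origin: centre of its underside, on the worktop; x points to its back, away from the robot, z up. Four round push keys stand in a row on the strip, 137 mm in front of the origin and 64 mm apart centre to centre (y = +96, +32, -32, -96 mm); which colour has which place varies.
- power_base: the power key (red, with a white power sign (broken ring and bar)): a round flat cap 30 mm across in a flat black collar 38 mm across. Origin: centre of the collar's underside, on the hob's surface (45 mm above the worktop), straight below the middle of the cap; it does not move. Axes are those of the hob. The top face of the cap stands 14 mm above the origin when not pressed; it is pressed straight down.
- power_key (a joint): travel of the power key in m: 0 = up, 0.006 = fully down. A spring pushes it back up when let go; it starts to move at about 1.1 N and is fully down at about 4.7 N, where it meets a hard stop. It counts as pressed beyond 0.0035.
- heat_base: the heat key (yellow, with a dark plus sign): a round flat cap 30 mm across in a flat black collar 38 mm across. Origin: centre of the collar's underside, on the hob's surface (45 mm above the worktop), straight below the middle of the cap; it does not move. Axes are those of the hob. The top face of the cap stands 14 mm above the origin when not pressed; it is pressed straight down.
- heat_key (a joint): travel of the heat key in m: 0 = up, 0.006 = fully down. A spring pushes it back up when let go; it starts to move at about 1.1 N and is fully down at about 4.7 N, where it meets a hard stop. It counts as pressed beyond 0.0035.
- start_base: the start key (green, with a white play triangle): a round flat cap 30 mm across in a flat black collar 38 mm across. Origin: centre of the collar's underside, on the hob's surface (45 mm above the worktop), straight below the middle of the cap; it does not move. Axes are those of the hob. The top face of the cap stands 14 mm above the origin when not pressed; it is pressed straight down.
- start_key (a joint): travel of the start key in m: 0 = up, 0.006 = fully down. A spring pushes it back up when let go; it starts to move at about 1.1 N and is fully down at about 4.7 N, where it meets a hard stop. It counts as pressed beyond 0.0035.
- timer_base: the timer key (blue, with a white clock face): a round flat cap 30 mm across in a flat black collar 38 mm across. Origin: centre of the collar's underside, on the hob's surface (45 mm above the worktop), straight below the middle of the cap; it does not move. Axes are those of the hob. The top face of the cap stands 14 mm above the origin when not pressed; it is pressed straight down.
- timer_key (a joint): travel of the timer key in m: 0 = up, 0.006 = fully down. A spring pushes it back up when let go; it starts to move at about 1.1 N and is fully down at about 4.7 N, where it meets a hard stop. It counts as pressed beyond 0.0035.
- moka_pot: aluminium moka pot, 98 mm across its foot, 174 mm high, black handle, standing loose on the ring of the hob (its top about 219 mm above the worktop). Origin on its underside, z up; the axis of the body lies 18 mm from the origin along its +y, the handle reaches 77 mm along its -y. Leave it alone.
- tumbler: clear glass tumbler, 81 mm across, 93 mm high, loose on the worktop to the left of the hob. Origin: centre of its underside. Leave it alone.
- mug: mug, black above and cream below, 84 mm across, 115 mm with its handle (handle to its -y), 91 mm high, loose on the worktop to the right of the hob. Origin on its underside, z up. Leave it alone.
- teaspoon: steel teaspoon, 132 x 26 x 9 mm, lying loose on the worktop in front of the hob. Origin on its underside, its x along its length. Leave it alone.

How it is judged:
On the way, in this order (a step that is already met when the one before it is completed fails the run):
1. the red power key is pressed more than 3.5 mm down by itself (value of joint power_key above 0.0035 m and value of joint each of heat_key, start_key, timer_key below 0.0015 m and contact force between the fingers and power_base above 0.5 N), for 0.04 s.
2. the yellow plus key is pressed more than 3.5 mm down by itself (value of joint heat_key above 0.0035 m and value of joint each of power_key, start_key, timer_key below 0.0015 m and contact force between the fingers and heat_base above 0.5 N), for 0.04 s.
3. the green start key is pressed more than 3.5 mm down by itself (value of joint start_key above 0.0035 m and value of joint each of power_key, heat_key, timer_key below 0.0015 m and contact force between the fingers and start_base above 0.5 N), for 0.04 s.
At the end, for the whole second after the job is handed in: The red, yellow and green keys have been pressed in that order, each by itself; at the end all four keys are up (under 1 mm down), and the pot stands upright on the hob. The pot, the glass, the mug and the teaspoon are within 20 mm of where they stood (value of joint each of power_key, heat_key, start_key, timer_key below 0.001 m and z of moka_pot in the frame of hotplate between 0.04 and 0.05 m and angle between moka_pot's own z axis and vertical below 0.1 rad and linear speed of moka_pot below 0.02 m/s and distance of each of tumbler, mug, teaspoon, moka_pot from where it was at the start of the episode below 0.02 m); the robot touches nothing.
It fails at once if the blue clock key is pressed (2 mm or more) (value of joint timer_key above 0.002 m).
It fails at once if a key or the hob is pushed hard (over 20 N) (contact force between any of the arm, the fingers and hotplate above 20 N or contact force between any of the arm, the fingers and power_base above 20 N or contact force between any of the arm, the fingers and heat_base above 20 N or contact force between any of the arm, the fingers and start_base above 20 N or contact force between any of the arm, the fingers and timer_base above 20 N).
It fails at once if the glass, the mug or the teaspoon is moved or lifted (more than 20 mm) (distance of any of tumbler, mug, teaspoon from where it was at the start of the episode above 0.02 m).
It fails at once if the moka pot is moved or lifted (more than 20 mm) or tipped (distance of moka_pot from where it was at the start of the episode above 0.02 m or angle between moka_pot's own z axis and vertical above 0.2 rad).
It also fails if it takes over 43 s, if anything falls off the work surface, if the arm or the gripper's body presses on something with over 40 N, if the wrist force passes 120 N, or if a joint passes its speed limit or range.

ROBOT

A 6-joint arm with a two-finger parallel gripper is mounted at the origin on a cart in front of the work surface, level with it; the furniture and walls round the work are solid. World frame = base frame: x ahead of the robot, y to its left, z up, the work surface at z = 0. Lengths are in m, angles in rad, forces in N, time in s.
With the tool pointing down it reaches from about 0.325 to 0.775 m from the base axis. Payload 5.5 kg.
Tool frame: the origin (TCP) lies midway between the tips of the shut fingers; the grasp point (between the pads) lies 19 mm behind it; z points along the fingers, y is the line along which they close (so a half turn about z gives the same grasp; the last joint's range is limited). The gripper opens to 85 mm and grips with 20 to 120 N. Pads are 22 mm wide; open, the fingers measure 114 mm over their backs; the gripper's body (76 mm by 85 mm) begins 54 mm behind the grasp point. The pads swing forward as they close: fully open they stand 13 mm farther back than shut.
Start: joints at [-1.249, 0.091, 1.231, -0, 1.82, -0.057], TCP at [0.222, -0.557, 0.231] pointing down, gripper open.
Joint ranges: [-2.87, 2.87], [-0.86, 2.18], [0.17, 2.46], [-1.51, 4.65], [0.06, 2.69], [-2.65, 2.65]. Speed limits (rad/s): [2.57, 2.57, 3.01, 3.14, 3.14, 3.14].

INTERFACE

Orientations are given as a 3x3 rotation matrix whose columns are the frame's x, y, z axes.
In Python, from bench import bot, eoat, optics gives the robot as it stands. Calls block until the motion is done:
- bot.goto(position, orientation): joint-space move of the TCP to a pose.
- bot.line_to(position, attitude=None, v=0.15, until_force=None): straight line of the TCP; attitude=None keeps the orientation; v is the mean speed in m/s. With until_force (N) it stops when the force on the tool has changed by that much, and returns True; else False.
- bot.set_joints(angles): joint-space move.
- eoat.move_gripper(opening): finger opening in m; the grip force is fixed at half the most; returns when the fingers have stopped.
- bot.wait(seconds).
- bot.inverse_kinematics(position, orientation): joint angles nearest the present ones, or None.
- bot.read_state(): the state.
- optics.grab_frame(name): name is "scene" or "top" or "wrist"; returns (picture, depth): 400x640x3 uint8, red, green, blue; 400x640 float32, m along the optical axis (not along the pixel's ray), 0 where there is no reading.
- optics.camera_model(name): a dict with "intrinsics" (3x3 intrinsics, pixels), "T" (4x4, takes a point from camera to world coordinates). Camera axes: x right, y down, z forward; pixel columns grow to the right and rows downward; lengths in m; the calibration is good to about 2 mm. A picture is of the moment at which its call begins: read the wrist's pose just before it. camera_model takes no time and is no camera call; for the wrist camera it gives the pose at the moment of the call.
A pose or a line that the arm cannot do raises bot.IKError and nothing moves.
- bot.job_done(): hands the job in; it is judged then, once.
The state is a dict: "clock": time; "qpos": joint angles; "dq": joint speeds; "effort": joint torques, N m; "tool_pos": TCP position; "tool_rot": TCP orientation; "wrist_force": force on the tool from outside, world axes, zero at the start; "torque": the same for the moment, N m; "opening": finger opening in m; "grip_force": force on a finger pad.
Only numpy, scipy, OpenCV 4.12 (cv2) and the standard library are available. Lean on these libraries where they do the work, as an engineer would, in place of code of your own. Each camera call takes 0.05 s, during which the arm holds its last target. There are 200 camera calls.

## Working session

There is one attempt and no reset: what is moved stays moved. The work goes in short steps, each a Python script; the robot and the scene stay as the last script left them, time stands still between calls to the robot, and variables do not carry over. Pictures are saved under pics/ and viewed, at most 10 in all, crops included, and the job is handed in when it is done.

```bash
mkdir -p pics; python3 - <<'E'
from bench import bot, eoat, optics
import cv2,numpy as np
for n in("scene","top"):
    p,d=optics.grab_frame(n); cv2.imwrite(f"pics/{n}0.png",p[:,:,::-1]); np.savez(f"{n}0.npz",p=p,d=d)
    m=optics.camera_model(n); print(n,m["intrinsics"].round(1).tolist(),m["T"].round(3).tolist())
print(bot.read_state()["clock"])
E
```

```text
scene [[511.8, 0.0, 328.3], [0.0, 511.8, 204.7], [0.0, 0.0, 1.0]] [[0.665, -0.428, 0.612, -0.126], [-0.746, -0.361, 0.559, -0.74], [-0.019, -0.829, -0.56, 0.696], [0.0, 0.0, 0.0, 1.0]]
top [[446.8, 0.0, 328.6], [0.0, 446.8, 200.1], [0.0, 0.0, 1.0]] [[-0.01, -0.997, 0.073, 0.502], [-1.0, 0.012, 0.019, -0.142], [-0.02, -0.073, -0.997, 0.995], [0.0, 0.0, 0.0, 1.0]]
0.1
```

View pics/top0.png

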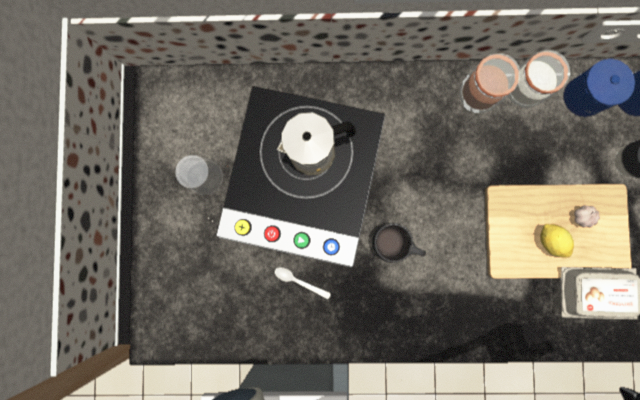

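View pics/scene0.png

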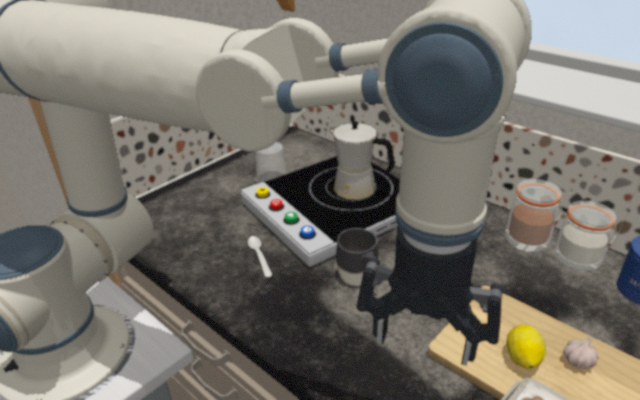

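The top view shows the keys at yellow (242,227), red (272,233), green (302,240) and blue (331,247), from left to right. Next I'll localise them by colour and move above red.

```bash
cat > h.py <<'E'
import cv2,numpy as np
H={"red":[(0,8),(172,180)],"yellow":[(22,34)],"green":[(50,80)],"blue":[(100,120)]}
def keys(p,m,box=None,amin=40):
    """colour blobs of the caps -> world xy on the cap plane z=0.059"""
    hsv=cv2.cvtColor(p,cv2.COLOR_RGB2HSV); out={}
    for c,rs in H.items():
        k=sum(cv2.inRange(hsv,(a,110,60),(b,255,255)) for a,b in rs).astype(np.uint8)
        if box: z=np.zeros_like(k); z[box[1]:box[3],box[0]:box[2]]=1; k*=z
        cs=cv2.findContours(k,cv2.RETR_EXTERNAL,cv2.CHAIN_APPROX_NONE)[0]
        if not cs: continue
        b=max(cs,key=cv2.contourArea)
        if cv2.contourArea(b)<amin: continue
        (u,v),r=cv2.minEnclosingCircle(b)
        ray=m["T"][:3,:3]@np.linalg.solve(m["intrinsics"],[u,v,1]); o=m["T"][:3,3]
        out[c]=((o+ray*(0.059-o[2])/ray[2])[:2],(u,v,r))
    return out
E
python3 - <<'E'
from bench import bot, eoat, optics
from h import *
p=np.load("top0.npz")["p"]
K=keys(p,optics.camera_model("top"),(215,205,360,270))
for c in K: print(c,K[c][0].round(4),np.round(K[c][1],1))
P=[K[c][0] for c in("yellow","red","green","blue")]
print(np.linalg.norm(np.diff(P,axis=0),axis=1))
d=P[0]-P[3]; yaw=np.arctan2(-d[0],d[1]); print("yaw",yaw)
R=bot.read_state()["tool_rot"]; print(np.round(R,3))
c,s=np.cos(yaw),np.sin(yaw)
for Rt in (np.array([[c,s,0],[s,-c,0],[0,0,-1]]),np.array([[-c,-s,0],[-s,c,0],[0,0,-1]]),np.array([[-s,c,0],[c,s,0],[0,0,-1]]),np.array([[s,-c,0],[-c,-s,0],[0,0,-1]])):
    q=bot.inverse_kinematics([*K["red"][0],.15],Rt); print(None if q is None else np.round(q,2))
E
```

```text
red [ 0.5017 -0.0036] [271.5 233.4   7.5]
yellow [0.5162 0.0582] [242.2 226.8   7.5]
green [ 0.4875 -0.0657] [301.2 239.9   7.1]
blue [ 0.4734 -0.1274] [330.8 246.4   7.4]
[0.0634331  0.06374477 0.06327943]
yaw -0.2265931898882409
[[ 0.929  0.37  -0.001]
 [ 0.37  -0.929  0.002]
 [ 0.    -0.002 -1.   ]]
[-0.07 -0.18  1.63 -0.    1.68  1.72]
[-0.07 -0.18  1.63 -0.    1.68 -1.42]
[-0.07 -0.18  1.63 -0.    1.68  0.15]
None
```

```bash
python3 - <<'E'
from bench import bot, eoat, optics
from h import *
eoat.move_gripper(0.0)
yaw=-0.2266;c,s=np.cos(yaw),np.sin(yaw)
R=np.array([[-s,c,0],[c,s,0],[0,0,-1]])
bot.goto([0.5017,-0.0036,0.20],R)
bot.line_to([0.5017,-0.0036,0.13])
m=optics.camera_model("wrist"); p,d=optics.grab_frame("wrist"); cv2.imwrite("pics/w1.png",p[:,:,::-1])
K=keys(p,m,amin=300)
for k in K: print(k,K[k][0].round(4),np.round(K[k][1],1))
S=bot.read_state(); print(S["clock"],S["tool_pos"],S["opening"],S["wrist_force"])
m=optics.camera_model("top"); p,d=optics.grab_frame("top"); cv2.imwrite("pics/t1.png",p[:,:,::-1])
E
```

```text
red [ 0.501  -0.0034] [315.5 214.4  21.9]
yellow [0.5153 0.0575] [315.7 122.9  23.8]
3.7583 [ 0.50232907 -0.00380683  0.13139408] -8.308958662547876e-05 [-0.13373325  1.42293659  0.73154344]
```

View pics/w1.png

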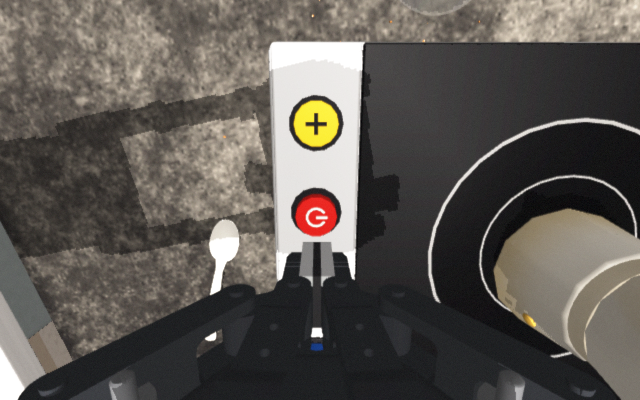

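The wrist view shows red at (315,214) and yellow at (316,123), which agrees with the top view to within 1 mm. Nothing is in the way, so I'll press red.

```bash
cat > press.py <<'E'
from bench import bot
import numpy as np
def press(x,y):
    bot.line_to([x,y,0.085]); bot.line_to([x,y,0.065],v=0.05); bot.wait(0.3)
    a=bot.read_state(); hit=bot.line_to([x,y,0.0500],v=0.012,until_force=4.3)
    b=bot.read_state(); bot.wait(0.25); c=bot.read_state()
    bot.line_to([x,y,0.085],v=0.05)
    for s in(a,b,c,bot.read_state()): print(hit,round(s["clock"],2),s["tool_pos"].round(4),np.round(s["wrist_force"],2))
E
python3 - <<'E'
from press import *
press(0.5013,-0.0035)
E
```

```text
True 5.11 [ 0.5015 -0.0035  0.0653] [ 0.13 -0.16 -0.45]
True 6.04 [ 0.5013 -0.0035  0.0533] [-0.3  -1.32  4.19]
True 6.29 [ 0.5013 -0.0035  0.0534] [-0.07 -0.03  4.23]
True 7.08 [ 0.5011 -0.0035  0.0847] [0.06 0.33 0.28]
```

Red went down about 5.6 mm at about 4.5 N and was released. Yellow and green are next.

```bash
python3 - <<'E'
from press import *
from bench import optics
import cv2
press(0.5157,0.0579)
press(0.4870,-0.0655)
bot.line_to([0.4870,-0.0655,0.20]); 
p,d=optics.grab_frame("scene"); cv2.imwrite("pics/s2.png",p[:,:,::-1])
E
```

```text
True 8.5 [0.5159 0.0579 0.0654] [-0.47 -0.33  0.22]
True 9.43 [0.5157 0.0579 0.0533] [-0.15  0.33  4.24]
True 9.68 [0.5157 0.0579 0.0534] [1.78 0.03 4.43]
True 10.47 [0.5155 0.0579 0.0847] [0.42 1.16 0.4 ]
True 12.32 [ 0.4872 -0.0656  0.0654] [-0.69  1.04  0.14]
True 13.25 [ 0.487  -0.0655  0.0533] [ 0.6  -0.29  3.94]
True 13.5 [ 0.487  -0.0655  0.0533] [ 1.45 -0.69  4.92]
True 14.29 [ 0.4868 -0.0655  0.0847] [0.69 0.42 0.1 ]
```

View pics/s2.png

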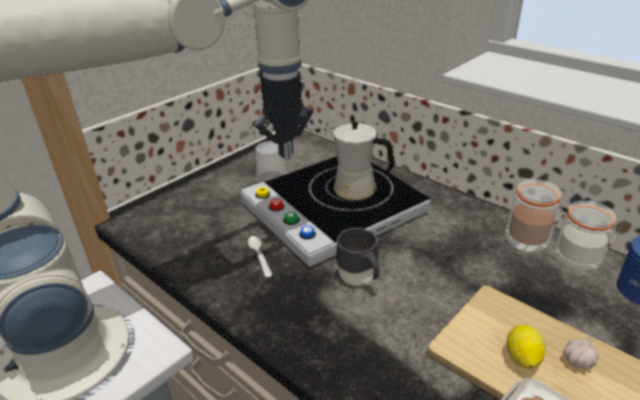

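The picture shows all four keys up at (262,193) to (307,233). The pot, glass, mug and spoon are where they were, and the gripper is clear.

```bash
python3 -c "
from bench import bot
print(bot.job_done())"
```

```text
the job is handed in; nothing more can be done
None
```

I pressed the red, yellow and green keys in that order, each about 5.6 mm down at 4–5 N and released before the next; nothing else was touched and the job is handed in (no verdict came back).

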